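# Lock the filter cover on the analyser's pump unit

## Robot

A 7-joint arm with a two-finger parallel gripper is mounted at the origin on the work surface. World frame = base frame: x ahead of the robot, y to its left, z up, the work surface at z = 0. Lengths are in m, angles in rad, forces in N, time in s.
With the tool pointing down it reaches from about 0.4 to 0.875 m from the base axis. Payload 19.3 kg.
Tool frame: the origin (TCP) lies between the finger pads; the fingertips stand ahead of it and the grasp point (between the pads) lies 8 mm behind it (bot.tip_extent is the x of the fingertips in the tool frame, in m); x points along the fingers, y is the direction in which the jaws open and shut, and the axes are right-handed (so a half turn about x gives the same grasp; the last joint's range is limited). The gripper opens to 85 mm and grips with 20 to 120 N. Pads are 22 mm wide; open, the fingers measure 114 mm over their backs; the gripper's body (76 mm by 85 mm) begins 54 mm behind the grasp point. The pads swing forward as they close: fully open they stand 13 mm farther back than shut.
Start: joints at [-1.298, 0.521, -0.036, 1.599, 0.021, 1.021, -0.113], TCP at [0.21, 0.589, 0.242] pointing down, gripper open.
Joint ranges: [-2.91, 2.91], [-0.3, 2.13], [-1.5, 1.42], [0.17, 2.43], [-1.26, 4.41], [0.16, 1.93], [-2.52, 2.52]. Speed limits (rad/s): [1.89, 1.89, 2.39, 2.39, 3.01, 3.01, 3.01].

## Interface

Orientations are given as [roll, pitch, yaw] about the fixed x, y, z axes, in that order (R = Rz(yaw) Ry(pitch) Rx(roll)).
In Python, from workcell import observe, grab_frame, camera_info, bot, nets gives the robot as it stands.
- The arm moves only by the tool jog_arm, never from a script. Its argument "commands" is a list of rows, each a list of 6 numbers: the shift along the tool's x, y, z in mm, then the turn, a rotation vector about the tool's x, y, z in rad. A call has 1 to 20 rows; each row shifts and turns the pose as measured when the row begins, along the tool's axes as they then stand; what a row does not reach is not made up. A row lasts 1/10 s, in which the tool goes at most 50 mm and 8.59 degrees, less where a joint would pass 70% of its speed; a pose out of reach is approached as far as the arm can. A call is refused whole if a number of a shift passes 50 or a number of a turn 0.15, either way. A call with a gripper value outside its range is refused whole. "gripper" is the closure in counts, from 0 (fully open) to 255 (shut), set as the call begins (left out, the last holds). The fingers move at their own pace and stop on an object; "newtons" is the grip in N (left out, the last holds). Time passes only in rows, so rows that do not move let the fingers close. It gives the time, the measured TCP pose, the force and the opening at its end, in the units of the state.
- observe(): the state, without advancing time (a new reading comes with each control period).
- grab_frame(name): name is "side" or "top" or "wrist"; returns the picture (480x640x3 uint8, red, green, blue); there is no depth.
- camera_info(name): a dict with "fov_y" (degrees; the focal length in pixels is half the picture's height over the tangent of half this angle, whatever the lens; pixels are square), "cx", "cy" (the principal point, pixels), "distortion" ([k1, k2, p1, p2, k3] as OpenCV has them; the pictures are not rectified), "R" (3x3) and "t" (3): a world point X has camera coordinates R X + t; the wrist camera has in their place "tool_from_camera" (4x4, takes a point from camera to tool coordinates, whose origin is the TCP and whose axes are the tool frame's). Camera axes: x right, y down, z forward; pixel columns grow to the right and rows downward; lengths in m; the calibration is good to about 2 mm. A picture is of the moment at which its call begins: read the wrist's pose just before it. camera_info takes no time and is no camera call.
- bot.job_done(): hands the job in, once; it reports no verdict.
Trained networks look in the newest picture that a camera, given by its name, has taken for a name from the list of things; names that differ only in an ending like _2 or _b are one class to them, and where a whole thing is asked for, a point or a joint stands for the part that bears it (a point fixed in the world has none). Each returns a list of dicts, best first, with "p" (0 to 1); they miss things now and then, are a little off and sometimes report something else, mostly with a low value. They report only what shows in the picture. A call takes as long as a camera call. They do not tell look-alikes from the thing itself.
- nets.find_in(camera, name): "rect" ([left, top, right, bottom] in pixels, round what is visible of it).
- nets.silhouettes(camera, name): "mask" (480x640 bool, what is visible of it) and "rect" ([left, top, right, bottom] in pixels, round what is visible of it).
- nets.pinpoint(camera, name): "location" ([column, row] in pixels: a listed point, or the origin of a listed thing).
The state is a dict: "clock": time; "qpos": joint angles; "qd": joint speeds; "joint_efforts": joint torques, N m; "position": TCP position; "tool_rot": TCP orientation; "force": force on the tool from outside, world axes, zero at the start; "moment": the same for the moment, N m; "grip_width": finger opening in m.
Only numpy, scipy, OpenCV 4.12 (cv2) and the standard library are available. Lean on these libraries where they do the work, as an engineer would, in place of code of your own. Each camera call takes 0.05 s, during which the arm holds its last target.

## Task

The filter has just been changed: pick up the blue round filter cover by its white wing and put it into the open port of the pump unit, its two steel lugs through the two slots, until it rests on the track inside. Then turn it clockwise (seen from above), feeling for its detent, until it drops down into its locked position, and let go. Go gently: do not press or twist the cover hard against the unit, do not drop it in from above, and leave everything else on the bench where it is.

Things in the scene. Friction and masses are not known exactly. Their poses are not given: they have to be found in the camera images.
- cover: Loose filter cover, 0.18 kg, upright on a 3 mm dark rubber mat at the robot's right. Origin: centre of its flat underside; z up its axis. Upward: black plug 60 mm diameter, z 0 to 17.5 mm; blue flange 96 mm diameter, z 17.5 to 23.5; on it a white wing (grip bar) 60 mm long along x, 14 mm thick along y, z 23.5 to 55.5.
- wing (a point): Centre of the cover's white wing, on the cover's axis, 39.5 mm above the cover's underside (16 mm above the flange, 16 mm below the wing's top); axes as the cover.
- lug (a point): Tip of the steel lug at the cover's +x side, 40 mm from its axis, 2.5 mm above its underside; a like lug is at -x. Lugs are 16 mm wide (y), 5 mm thick (z 0 to 5 mm). They lie in line with the wing, below green marks on the flange. Half a turn makes no difference.
- unit: Pump unit, fixed (its place and yaw vary). Origin: on the axis of its round port, at bench height; z up. The port part is grey with a white top, 150 x 150 mm, 61 mm high; a white drive box 72 mm high adjoins at x -75 to -165 mm. Height of the cover's underside above the bench: 61 mm lying on the lip, not entered; 50 mm lugs on the inner track; 45 mm dropped into the detent, locked.
- port (a point): Centre of the mouth of the port, at the top of its lip, 61 mm above the bench; axes as the pump unit. The mouth is a 65 mm hole in a 4 mm thick dark metal lip. The lugs on the track pass below the lip with 2 mm to spare.
- slot (a point): Outer end of the slot in the lip on the unit's +x side, 42.5 mm from the port's axis, at the top of the lip; a like slot is at -x. Slots are 22 mm wide (y). A green mark lies outside each.
- track (a point): Point on the port's axis at the height of the inner track, 50 mm above the bench. Turned clockwise from the slots, the lugs slide on the track to two pockets 5 mm deep, then a rigid stop. The track ring is adjustable and its angle not measured: the pockets lie anywhere from 50 to 86 degrees from the slots, play about 5 degrees either way. Anticlockwise leads only to a stop.
- detent (a point): Point on the port's axis at the height of the pocket floor, 45 mm above the bench, where the cover's underside is when locked. Over the pockets the cover drops 5 mm by its own weight when free, or when pushed down lightly; a gripper that holds its height holds it up.
- pot: Small jar with a red cap, 48 mm diameter, 60 mm high, on the rubber mat; leave alone. It and the cover may swap places. Origin: centre of its underside.
- reagent_a: Reagent bottle, blue cap, 60 mm diameter, 130 mm high; leave alone. Origin: centre of its underside.
- reagent_b: Reagent bottle, green cap, 60 mm diameter, 130 mm high; leave alone. Origin: centre of its underside.
- driver: Screwdriver lying on the bench; leave alone. Origin: between handle and tip, on the underside; the tool lies along x.
- brush: Brush lying on the bench; leave alone. Origin: between handle and tip, on the underside; the tool lies along x.
- collar: Orange plastic ring, 60 mm diameter, 12 mm high; leave alone. Origin: centre of its underside.
- tube_rack: White rack of sample tubes, 70 x 160 mm, 94 mm high; leave alone. Origin: centre of its underside.
Not all that is in view belongs to the job. Of the things like the cover, leave any that is orange, pink or turquoise; of the rest the larger one is meant.

How it is judged:
By the outcome, as a careful person would: the job done as asked, in the order asked, and still so for the second after the job is handed in, with the robot touching nothing.
It also fails if it takes over 58 s, if anything falls off the work surface, if the arm or the gripper's body presses on something with over 40 N, if the wrist force passes 120 N, or if a joint passes its speed limit or range.

## Working session

There is one attempt and no reset: what is moved stays moved. The work goes in short steps, Python scripts to look and compute and a tool call to move; the robot and the scene stay as the last step left them, time stands still between calls to the robot, and variables do not carry over. Pictures are saved under pics/ and viewed, and the job is handed in when it is done.

Besides the shell and the picture viewer there is one more tool, called after "Request:" in YAML: its name, and indented under it one key for each argument. jog_arm: Moves the arm, as the interface text tells. Its arguments: {"type":"object","properties":{"commands":{"type":"array","items":{"type":"array","items":{"type":"number"}}},"gripper":{"type":"number"},"newtons":{"type":"number"}},"required":["commands"]}

```bash
ls; mkdir -p pics
python3 - <<'E'
from workcell import observe, grab_frame, camera_info, bot, nets
import cv2, numpy as np
s=observe(); print({k:np.round(v,4).tolist() for k,v in s.items()})
print(bot.tip_extent)
for c in ["side","top","wrist"]:
    print(c,camera_info(c))
for c in ["side","top"]:
    f=grab_frame(c); cv2.imwrite(f"pics/{c}0.png",f[:,:,::-1])
E
```

```text
pics
{'clock': 0.0, 'qpos': [-1.2982, 0.522, -0.0364, 1.6, 0.0212, 1.0211, -0.1128], 'qd': [-0.0003, -0.0019, 0.001, 0.0012, 0.0003, 0.0001, 0.001], 'joint_efforts': [0.0005, -92.7085, 1.9796, -36.9936, 0.0177, 0.0079, 0.0], 'position': [0.21, 0.5883, 0.2417], 'tool_rot': [-1.5223, 1.5697, -1.8651], 'force': [0.4396, 0.0344, 0.5025], 'moment': [-0.0353, 0.0353, 0.0099], 'grip_width': 0.0854}
0.011
side {'fov_y': 46.26609847975769, 'cx': 316.0942712158652, 'cy': 235.79056173062412, 'distortion': array([0.05853042, 0.        , 0.        , 0.        , 0.        ]), 'R': array([[ 9.22172683e-01, -3.86777664e-01,  7.62847260e-04],
       [-2.03870380e-01, -4.87751106e-01, -8.48843759e-01],
       [ 3.28685886e-01,  7.82625004e-01, -5.28643255e-01]]), 't': array([-0.49548587,  0.11659042,  1.29442489])}
top {'fov_y': 43.96734858052062, 'cx': 326.23665682727915, 'cy': 234.08349426903965, 'distortion': array([-0.09328394,  0.        ,  0.        ,  0.        ,  0.        ]), 'R': array([[-0.00528445, -0.99998157, -0.00299016],
       [-0.9957465 ,  0.00553708, -0.09196873],
       [ 0.0919836 ,  0.00249144, -0.99575741]]), 't': array([-0.05917198,  0.50992136,  1.45638358])}
wrist {'fov_y': 69.6689426081227, 'cx': 319.89692376675634, 'cy': 239.54911187589235, 'distortion': array([-0.0375783,  0.       ,  0.       ,  0.       ,  0.       ]), 'tool_from_camera': array([[ 4.51892834e-04, -3.25772247e-01,  9.45448168e-01,
        -1.31181718e-01],
       [ 9.99999171e-01,  1.28737815e-03, -3.43756408e-05,
         5.81585771e-04],
       [-1.20595069e-03,  9.45447400e-01,  3.25772558e-01,
        -8.44910336e-02],
       [ 0.00000000e+00,  0.00000000e+00,  0.00000000e+00,
         1.00000000e+00]])}
```

View pics/top0.png

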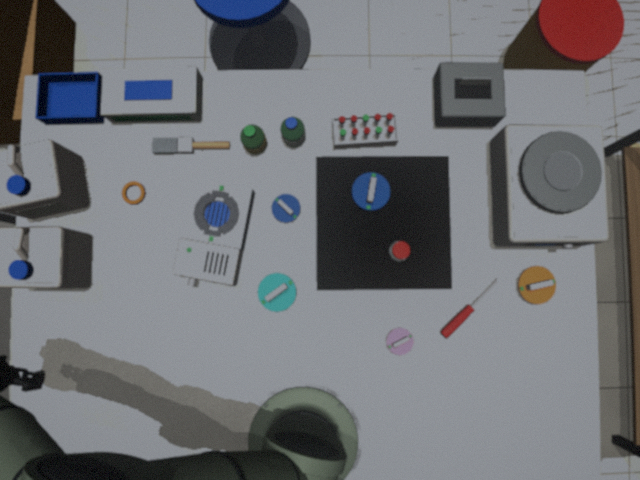

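View pics/side0.png

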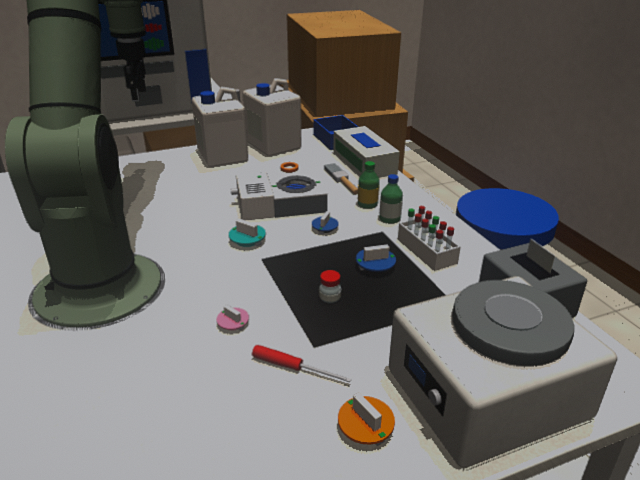

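Candidates seen in the top view: the blue cover on the mat (371,191), a smaller blue one (286,208), turquoise (277,292), orange (536,285) and pink (399,341). By the description it is the blue one on the mat. Next I'll check it in a crop and measure.

```bash
cat > h.py <<'E'
import numpy as np, cv2
from scipy.spatial.transform import Rotation as Rn
from workcell import observe, grab_frame, camera_info, bot, nets
def K(ci):
    f=240/np.tan(np.radians(ci["fov_y"])/2); return np.array([[f,0,ci["cx"]],[0,f,ci["cy"]],[0,0,1]])
def ext(c,s=None):
    ci=camera_info(c)
    if c!="wrist": return K(ci),ci["distortion"],np.array(ci["R"]),np.array(ci["t"])
    s=s or observe(); T=np.eye(4); T[:3,:3]=Rn.from_euler("xyz",s["tool_rot"]).as_matrix(); T[:3,3]=s["position"]
    W=np.linalg.inv(T@ci["tool_from_camera"]); return K(ci),ci["distortion"],W[:3,:3],W[:3,3]
def back(e,px,z):
    k,d,R,t=e; p=cv2.undistortPoints(np.array(px,float).reshape(-1,1,2),k,d).reshape(-1,2)
    r=np.c_[p,np.ones(len(p))]@R; o=-R.T@t
    return o+r*((z-o[2])/r[:,2])[:,None]
def proj(e,X):
    k,d,R,t=e; return cv2.projectPoints(np.array(X,float).reshape(-1,3),cv2.Rodrigues(R)[0],t,k,d)[0].reshape(-1,2)
def st():
    s=observe(); print({k:np.round(s[k],4).tolist() for k in ["clock","qpos","position","tool_rot","force","moment","grip_width"]}); return s
E
python3 - <<'E'
from h import *
e=ext("top"); f=grab_frame("top")
for n,z in [("wing",.0425),("lug",.0055),("cover",.003),("port",.061),("slot",.061),("unit",0)]:
    for c in ["top","side"]:
        if c=="side": grab_frame("side")
        r=nets.pinpoint(c,n)[:4]
        for q in r: print(n,c,round(q["p"],2),np.round(q["location"],1),np.round(back(ext(c),q["location"],z)[0],4))
a=cv2.resize(f[150:230,250:410],None,fx=5,fy=5,interpolation=3); b=cv2.resize(f[180:290,165:265],(500,550),interpolation=3)
cv2.imwrite("pics/c1.png",a[:,:,::-1]);cv2.imwrite("pics/c2.png",b[:,:,::-1])
E
```

```text
wing top 0.93 [370.7 189.5] [ 0.6181 -0.1727  0.0425]
wing top 0.93 [400.  338.3] [ 0.2528 -0.2397  0.0425]
wing top 0.91 [284.4 207.8] [0.5736 0.041  0.0425]
wing top 0.91 [537.3 282.7] [ 0.3845 -0.582   0.0425]
wing side 0.93 [249.8 225.1] [0.3789 0.0631 0.0425]
wing side 0.91 [232.5 311.6] [ 0.2446 -0.2553  0.0425]
wing side 0.85 [378.  253.3] [ 0.6213 -0.1799  0.0425]
wing side 0.8 [366.  410.3] [ 0.3806 -0.5874  0.0425]
lug top 0.83 [368.9 176.4] [ 0.6581 -0.1713  0.0055]
lug top 0.82 [267.2 301. ] [0.3441 0.0866 0.0055]
lug top 0.71 [295.4 217.7] [0.5533 0.0158 0.0055]
lug top 0.7 [520.2 288.6] [ 0.3704 -0.5506  0.0055]
lug side 0.95 [224.9 316.5] [ 0.2349 -0.2202  0.0055]
lug side 0.71 [320.5 232.2] [0.5568 0.0162 0.0055]
lug side 0.7 [389.  261.9] [ 0.6564 -0.1753  0.0055]
lug side 0.69 [348.3 412.2] [ 0.3666 -0.5514  0.0055]
cover top 0.91 [286.4 209.5] [0.5746 0.0388 0.003 ]
cover top 0.91 [398.3 338.4] [ 0.2493 -0.2402  0.003 ]
cover top 0.69 [277.4 290.3] [0.3707 0.0612 0.003 ]
cover top 0.58 [368.8 191.6] [ 0.6193 -0.1707  0.003 ]
cover side 0.89 [231.9 320.4] [ 0.2458 -0.2353  0.003 ]
cover side 0.86 [323.5 228.3] [0.5737 0.0353 0.003 ]
cover side 0.84 [248.3 238.2] [0.3729 0.0651 0.003 ]
cover side 0.7 [373.2 261.6] [ 0.6233 -0.1562  0.003 ]
port top 0.61 [214.1 210.6] [0.5653 0.2118 0.061 ]
port side 0.56 [297.8 183.8] [0.565  0.2012 0.061 ]
slot top 0.91 [217.  195.9] [0.6016 0.2051 0.061 ]
slot top 0.27 [396.4 252.8] [ 0.4597 -0.2317  0.061 ]
slot side 0.89 [312.  185.2] [0.599  0.1774 0.061 ]
unit top 0.85 [220.8 216.1] [0.5592 0.2062 0.    ]
unit side 0.88 [295.3 202.2] [0.5582 0.2067 0.    ]
```

View pics/c1.png

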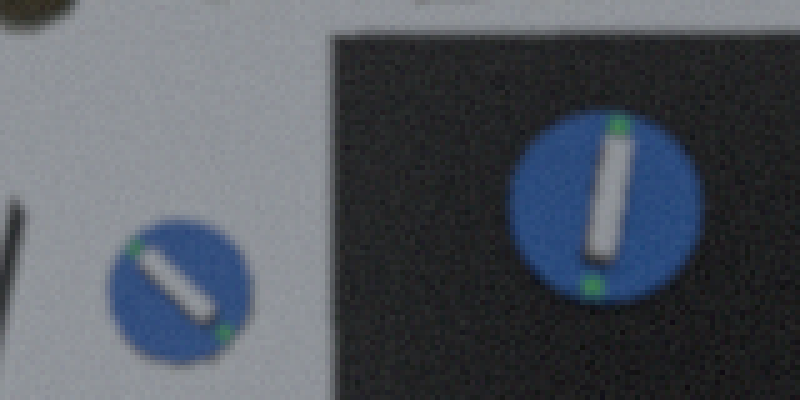

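View pics/c2.png

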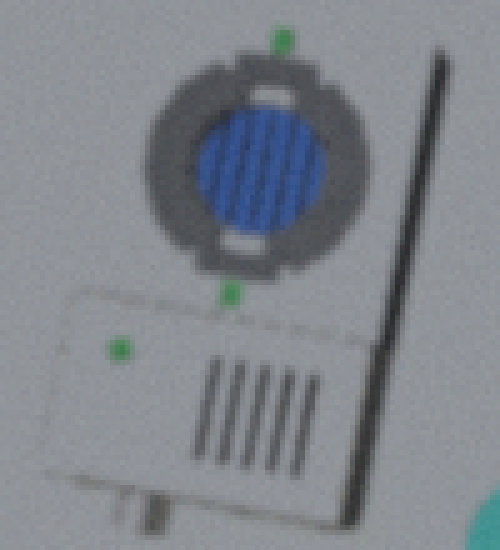

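Crop: the mat cover (flange about 19 px radius) is clearly larger than the plain blue one (about 14 px), so I take the one at (371,191). The unit's green marks are at about (221.6,188.2) and (211.2,238.8).

Run:
```python
from h import *
e=ext("top")
f=grab_frame("top"); hsv=cv2.cvtColor(f,cv2.COLOR_RGB2HSV)
a=back(e,[[373.8,175.2],[368.4,207.2]],.0265); b=back(e,[[221.6,188.2],[211.2,238.8]],.061)
for p in(a,b):
    d=p[0]-p[1]; print(np.round(p,4).tolist(),"mid",np.round(p.mean(0),4),"sep",np.linalg.norm(d),"yaw",np.degrees(np.arctan2(d[1],d[0])))
blue=((hsv[...,0]>100)&(hsv[...,0]<125)&(hsv[...,1]>100)).astype(np.uint8); blue[:,:340]=0;blue[:,400:]=0;blue[:165]=0;blue[220:]=0
c=max(cv2.findContours(blue,0,2)[0],key=cv2.contourArea); el=cv2.fitEllipse(cv2.convexHull(c)); print(el, back(e,el[0],.0265))
s=observe(); M=Rn.from_euler("xyz",s["tool_rot"]).as_matrix(); print(M.round(3))
for n in ["pot","reagent_a","reagent_b","tube_rack"]:
    for q in nets.pinpoint("top",n)[:2]: print(n,q["p"],back(e,q["location"],0)[0].round(3))
```

```text
[[0.6571, -0.1821, 0.0265], [0.5761, -0.1675, 0.0265]] mid [ 0.6166 -0.1748  0.0265] sep 0.08228385348794603 yaw -10.219763657363403
[[0.6206, 0.194, 0.061], [0.4961, 0.218, 0.061]] mid [0.5584 0.206  0.061 ] sep 0.1267113747082379 yaw -10.905526294618417
((370.65264892578125, 191.1204071044922), (39.82502746582031, 40.167503356933594), 105.17401885986328) [[ 0.61666293 -0.1736665   0.0265    ]]
[[ 0.     0.336  0.942]
 [ 0.     0.942 -0.336]
 [-1.     0.     0.   ]]
pot 0.79 [ 0.463 -0.243  0.   ]
reagent_a 0.68 [0.739 0.129 0.   ]
reagent_a 0.62 [0.771 0.019 0.   ]
reagent_b 0.68 [0.739 0.129 0.   ]
reagent_b 0.62 [0.771 0.019 0.   ]
tube_rack 0.66 [ 0.768 -0.163  0.   ]
```

Request:
jog_arm:
  commands:
    - [0, -14, 15, 0, 0, 0]
    - [0, -28, 31, 0, 0, 0]
    - [0, -28, 31, 0, 0, 0]
    - [0, -28, 31, 0, 0, 0]
    - [0, -28, 31, 0, 0, 0]
    - [0, -28, 31, 0, 0, 0]
    - [0, -28, 31, 0, 0, 0]
    - [0, -28, 31, 0, 0, 0]
    - [0, -28, 31, 0, 0, 0]
    - [0, -28, 31, 0, 0, 0]
    - [0, -28, 31, 0, 0, 0]
    - [0, -28, 31, 0, 0, 0]
    - [0, -28, 31, 0, 0, 0]
    - [0, -28, 31, 0, 0, 0]
    - [0, -28, 31, 0, 0, 0]
    - [0, -28, 31, 0, 0, 0]
    - [0, -28, 31, 0, 0, 0]
    - [0, -28, 31, 0, 0, 0]
    - [0, -14, 15, 0, 0, 0]
    - [0, 0, 0, 0, 0, 0]
  gripper: 130
  newtons: 40

```text
clock: 3.3
position: [0.5784, -0.0997, 0.2422]
tool_rot: [0.899, 1.565, 0.56]
force: [-0.8, 0.6, 0.3]
grip_width: 0.0419
```

```bash
cat >> h.py <<'E'
def delta(target,yaw_y):
    """world delta -> tool shift (mm) and turn (rotvec tool) to tool-down with tool y azimuth yaw_y deg"""
    s=observe(); M=Rn.from_euler("xyz",s["tool_rot"]).as_matrix()
    d=M.T@(np.array(target)-s["position"])*1000
    y=np.array([np.cos(np.radians(yaw_y)),np.sin(np.radians(yaw_y)),0]); x=np.array([0,0,-1.]); D=np.c_[x,y,np.cross(x,y)]
    r=Rn.from_matrix(M.T@D).as_rotvec()
    d2=D.T@(np.array(target)-s["position"])*1000
    print("shift now-axes",d.round(1),"shift after-turn axes",d2.round(1),"turn",r.round(4)); return d,r
E
python3 - <<'E'
from h import *
s=st(); delta([.6166,-.174,.2],79.8)
f=grab_frame("wrist"); cv2.imwrite("pics/w1.png",f[:,:,::-1])
E
```

```text
{'clock': 3.3, 'qpos': [-0.0752, 0.4663, 0.2067, 1.717, -0.1172, 0.9652, 1.4079], 'position': [0.5784, -0.0997, 0.2422], 'tool_rot': [0.8991, 1.5646, 0.5599], 'force': [-0.775, 0.5618, 0.2538], 'moment': [0.0467, 0.0806, -0.0268], 'grip_width': 0.0419}
shift now-axes [ 42.1 -57.6  60.6] shift after-turn axes [ 42.2 -66.4  50.8] turn [-0.1613  0.0043 -0.0046]
```

View pics/w1.png

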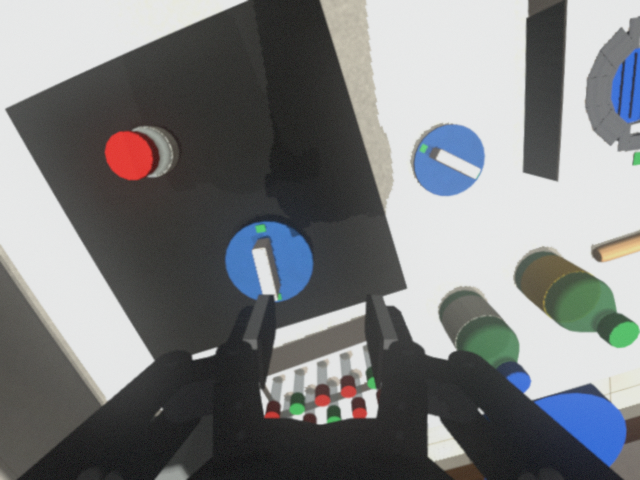

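Wrist view: the target cover is at about (269,261), its green marks at about (260,229) and (278,297). The pot is at (135,155) and the small blue look-alike at (448,160).

```bash
cat >> h.py <<'E'
def meas(f,e,roi,z,cov=True):
    hsv=cv2.cvtColor(f,cv2.COLOR_RGB2HSV); m=np.zeros(f.shape[:2],np.uint8); m[roi[1]:roi[3],roi[0]:roi[2]]=1
    g=((hsv[...,0]>48)&(hsv[...,0]<80)&(hsv[...,1]>90)).astype(np.uint8)*m
    n,l,stt,c=cv2.connectedComponentsWithStats(g); o=[(stt[i,4],c[i]) for i in range(1,n) if stt[i,4]>6]
    for a,p in sorted(o,key=lambda t:-t[0])[:4]: print("green",a,p.round(1),back(e,p,z)[0].round(4))
    if cov:
        b=((hsv[...,0]>100)&(hsv[...,0]<125)&(hsv[...,1]>110)).astype(np.uint8)*m
        c=max(cv2.findContours(b,0,1)[0],key=cv2.contourArea).reshape(-1,2)
        h=cv2.convexHull(c); el=cv2.fitEllipse(h); print("flange",np.round(el[0],1),np.round(el[1],1),back(e,el[0],z)[0].round(4))
        w=back(e,h.reshape(-1,2),z)[:,:2]; A=np.c_[2*w,np.ones(len(w))]; q=np.linalg.lstsq(A,(w**2).sum(1),rcond=None)[0]; print("circle",q[:2].round(4),"r",np.sqrt(q[2]+q[:2]@q[:2]).round(4))
E
python3 - <<'E'
from h import *
s=observe(); e=ext("wrist",s); f=cv2.imread("pics/w1.png")[:,:,::-1].copy()
meas(f,e,[210,205,330,312],.0265)
p=nets.pinpoint("wrist","wing")[:3]
for q in p: print(q["p"],q["location"],back(e,q["location"],.0425)[0])
E
```

```text
green 59 [260.3 228. ] [ 0.5793 -0.1636  0.0265]
green 18 [279.  296.5] [ 0.6612 -0.1748  0.0265]
flange [268.9 260.9] [81.9 88.8] [ 0.6171 -0.1691  0.0265]
circle [ 0.619  -0.1699] r 0.0484
0.98 [454.5, 164.0] [0.57770915 0.03904368 0.0425    ]
0.69 [266.2, 267.1] [ 0.61709822 -0.16989685  0.0425    ]
```

Run:
```python
from h import *
delta([.618,-.171,.165],81)
```

```text
shift now-axes [ 77.  -57.1  62.4] shift after-turn axes [ 77.2 -66.9  51.5] turn [-0.1796  0.0035 -0.0055]
```

Request:
jog_arm:
  commands:
    - [0, 0, 0, -0.09, 0.002, -0.003]
    - [0, 0, 0, -0.09, 0.002, -0.003]
    - [0, 0, 0, 0, 0, 0]
    - [20, -17, 13, 0, 0, 0]
    - [20, -17, 13, 0, 0, 0]
    - [20, -17, 13, 0, 0, 0]
    - [17, -16, 13, 0, 0, 0]
    - [0, 0, 0, 0, 0, 0]
    - [0, 0, 0, 0, 0, 0]

```text
clock: 4.3
position: [0.6199, -0.161, 0.1641]
tool_rot: [1.324, 1.566, 1.17]
force: [0.3, 1.3, -0.1]
grip_width: 0.0418
```

Run:
```python
from h import *
s=st(); e=ext("wrist",s); f=grab_frame("wrist"); cv2.imwrite("pics/w2.png",f[:,:,::-1])
uv=proj(e,[[.618,-.171,.0265]])[0]; print(uv)
r=[int(uv[0]-90),int(uv[1]-90),int(uv[0]+90),int(uv[1]+90)]
meas(f,e,r,.0265)
for q in nets.pinpoint("wrist","wing")[:3]: print(q["p"],q["location"],back(e,q["location"],.0425)[0])
delta([.618,-.171,.165],81)
```

```text
{'clock': 4.3, 'qpos': [0.0663, 0.6375, 0.1487, 1.6335, -0.1208, 0.8785, 1.6801], 'position': [0.6199, -0.161, 0.1641], 'tool_rot': [1.3241, 1.5661, 1.1701], 'force': [0.302, 1.3253, -0.1441], 'moment': [0.0141, -0.0368, 0.0234], 'grip_width': 0.0418}
[305.81301989 229.41866646]
green 108 [305.5 182. ] [ 0.5797 -0.1648  0.0265]
flange [305.1 228.5] [112.1 116.9] [ 0.6171 -0.1715  0.0265]
circle [ 0.6197 -0.1719] r 0.0479
0.62 [572.9, 139.6] [0.57545984 0.03213359 0.0425    ]
0.56 [303.1, 234.1] [ 0.61655049 -0.17231484  0.0425    ]
0.41 [518.6, 334.1] [ 0.73600808 -0.00189862  0.0425    ]
shift now-axes [ -0.5 -10.3  -0.4] shift after-turn axes [ -0.4 -10.3  -0.3] turn [ 0.0042  0.0016 -0.0045]
```

View pics/w2.png

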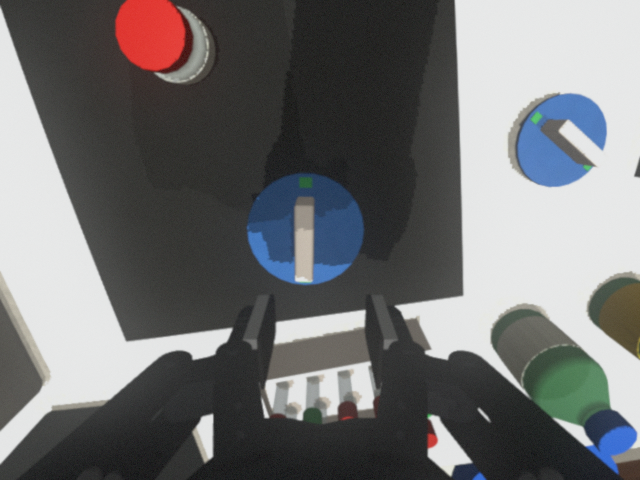

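Run:
```python
from h import *
delta([.619,-.1718,.041],80.0)
```

```text
shift now-axes [123.5 -11.5   0.6] shift after-turn axes [123.6 -10.9   1. ] turn [ 0.0217  0.0016 -0.0045]
```

Request:
jog_arm:
  commands:
    - [10, -6, 0.5, 0.022, 0.002, -0.004]
    - [20, -5, 0.5, 0, 0, 0]
    - [25, 0, 0, 0, 0, 0]
    - [25, 0, 0, 0, 0, 0]
    - [15, 0, 0, 0, 0, 0]
    - [0, 0, 0, 0, 0, 0]
    - [0, 0, 0, 0, 0, 0]

```text
clock: 5.1
position: [0.6204, -0.1701, 0.0688]
tool_rot: [0.031, 1.566, -0.149]
force: [0.7, -0.6, 0.3]
grip_width: 0.0417
```

Run:
```python
from h import *
s=st(); delta([.619,-.1718,.041],80.0); f=grab_frame("wrist"); cv2.imwrite("pics/w3.png",f[:,:,::-1])
```

```text
{'clock': 5.1, 'qpos': [0.0893, 0.7662, 0.1323, 1.6772, -0.1423, 0.7024, 1.6838], 'position': [0.6204, -0.1701, 0.0688], 'tool_rot': [0.031, 1.5657, -0.1494], 'force': [0.661, -0.5703, 0.3339], 'moment': [-0.056, 0.0733, -0.0105], 'grip_width': 0.0417}
shift now-axes [27.8 -1.9 -1.3] shift after-turn axes [27.8 -1.9 -1.1] turn [-0.0058  0.0051 -0.0001]
```

View pics/w3.png

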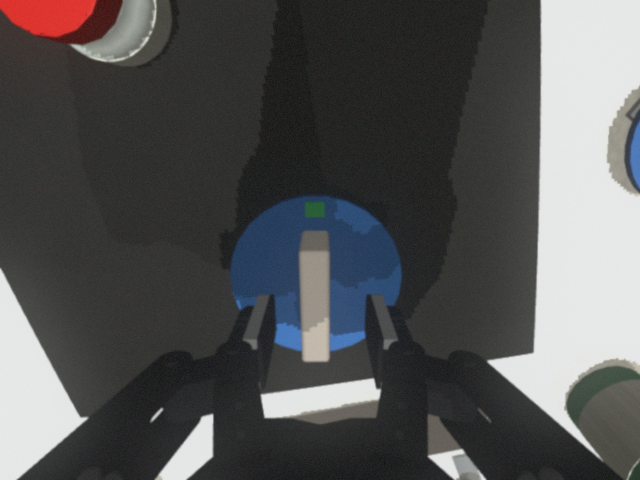

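Wrist view: the wing (column 315, rows 232–360) is vertical and lies between the fingers (columns 270 and 372), well aligned.

Request:
jog_arm:
  commands:
    - [12, -1.5, -1, -0.006, 0.005, 0]
    - [11, 0, 0, 0, 0, 0]
    - [5, 0, 0, 0, 0, 0]
    - [0, 0, 0, 0, 0, 0]

```text
clock: 5.55
position: [0.6204, -0.1717, 0.0409]
tool_rot: [0.048, 1.568, -0.126]
force: [-0.1, 0.0, 0.2]
grip_width: 0.0415
```

Run:
```python
from h import *
s=st(); delta([.619,-.1718,.041],80.0)
```

```text
{'clock': 5.55, 'qpos': [0.0984, 0.8081, 0.1223, 1.6803, -0.1449, 0.6588, 1.6947], 'position': [0.6204, -0.1717, 0.0409], 'tool_rot': [0.0476, 1.5675, -0.1263], 'force': [-0.1085, 0.0173, 0.1932], 'moment': [0.0171, 0.005, 0.0141], 'grip_width': 0.0415}
shift now-axes [-0.1 -0.3 -1.4] shift after-turn axes [-0.1 -0.3 -1.4] turn [ 0.0007  0.0033 -0.0002]
```

Request:
jog_arm:
  commands:
    - [0, 0, -1, 0, 0, 0]
    - [0, 0, 0, 0, 0, 0]
    - [0, 0, 0, 0, 0, 0]
    - [0, 0, 0, 0, 0, 0]
    - [0, 0, 0, 0, 0, 0]
    - [0, 0, 0, 0, 0, 0]
    - [0, 0, 0, 0, 0, 0]
    - [0, 0, 0, 0, 0, 0]
  gripper: 255
  newtons: 50

```text
clock: 6.35
position: [0.6195, -0.1716, 0.0413]
tool_rot: [0.043, 1.567, -0.131]
force: [0.2, -0.2, -1.8]
grip_width: 0.0131
```

Run:
```python
from h import *
s=st()
```

```text
{'clock': 6.35, 'qpos': [0.0983, 0.8061, 0.1224, 1.6834, -0.145, 0.6573, 1.6948], 'position': [0.6195, -0.1716, 0.0413], 'tool_rot': [0.0426, 1.5672, -0.1314], 'force': [0.1762, -0.1506, -1.7795], 'moment': [0.0202, 0.0249, 0.0037], 'grip_width': 0.0131}
```

Request:
jog_arm:
  commands:
    - [-5, 0, 0, 0, 0, 0]
    - [-10, 0, 0, 0, 0, 0]
    - [-20, 0, 0, 0, 0, 0]
    - [-30, 0, 0, 0, 0, 0]
    - [-35, 0, 0, 0, 0, 0]
    - [-35, 0, 0, 0, 0, 0]
    - [-20, 0, 0, 0, 0, 0]
    - [0, 0, 0, 0, 0, 0]
    - [0, 0, 0, 0, 0, 0]

```text
clock: 7.25
position: [0.6184, -0.1717, 0.2077]
tool_rot: [0.056, 1.565, -0.118]
force: [0.4, 0.9, -2.2]
grip_width: 0.013
```

Run:
```python
from h import *
s=st(); delta([.60,.08,.19],80.0);f=grab_frame("wrist"); cv2.imwrite("pics/w4.png",f[:,:,::-1])
```

```text
{'clock': 7.25, 'qpos': [0.0682, 0.588, 0.1683, 1.5993, -0.1144, 0.9582, 1.6703], 'position': [0.6184, -0.1717, 0.2077], 'tool_rot': [0.0562, 1.5651, -0.1184], 'force': [0.3574, 0.8615, -2.2438], 'moment': [0.0166, 0.0314, 0.0089], 'grip_width': 0.013}
shift now-axes [ 17.4 244.6 -62. ] shift after-turn axes [ 17.7 244.7 -61.8] turn [-0.      0.0057 -0.0003]
```

View pics/w4.png

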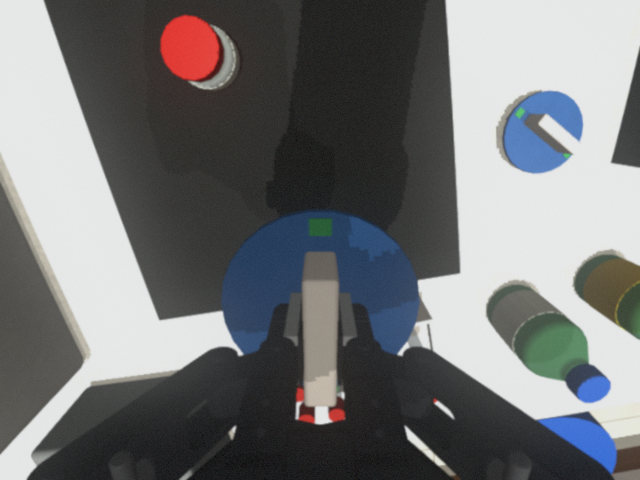

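The cover is held upright by the wing, with its green mark at (320,228). Next move: toward the unit, stopping short to measure the port with the wrist camera.

Request:
jog_arm:
  commands:
    - [1, 15, -4, 0, 0.005, 0]
    - [2, 25, -6, 0, 0, 0]
    - [2, 30, -8, 0, 0, 0]
    - [2, 30, -8, 0, 0, 0]
    - [2, 30, -8, 0, 0, 0]
    - [2, 30, -8, 0, 0, 0]
    - [2, 30, -8, 0, 0, 0]
    - [2, 30, -8, 0, 0, 0]
    - [2, 25, -4, 0, 0, 0]
    - [0, 0, 0, 0, 0, 0]
    - [0, 0, 0, 0, 0, 0]

```text
clock: 8.4
position: [0.5906, 0.0982, 0.1775]
tool_rot: [-2.976, 1.55, 3.137]
force: [0.2, -1.3, -2.1]
grip_width: 0.0132
```

Run:
```python
from h import *
s=st(); e=ext("wrist",s);f=grab_frame("wrist"); cv2.imwrite("pics/w5.png",f[:,:,::-1])
meas(f,e,[330,0,640,300],.061,False)
print(proj(e,[[.6206,.194,.061],[.4961,.218,.061],[.558,.206,.061]]))
for n in["port","slot"]:
  for q in nets.pinpoint("wrist",n)[:3]: print(n,q["p"],q["location"],back(e,q["location"],.061)[0])
zf=s["position"][2]-.0413+.0265
print("cover at flange z",zf); meas(f,e,[200,200,440,340],zf)
```

```text
{'clock': 8.4, 'qpos': [-0.3594, 0.5688, 0.1431, 1.7222, -0.1064, 0.878, 1.2312], 'position': [0.5906, 0.0982, 0.1775], 'tool_rot': [-2.9755, 1.5504, 3.1369], 'force': [0.1606, -1.2672, -2.1229], 'moment': [-0.0598, -0.0266, 0.0091], 'grip_width': 0.0132}
green 282 [562.3  23.3] [0.4701 0.2789 0.061 ]
green 242 [475.7  85.4] [0.4995 0.2203 0.061 ]
green 147 [451.9 261. ] [0.6237 0.197  0.061 ]
green 23 [330.3 225.8] [0.5799 0.1082 0.061 ]
[[447.81924571 257.89766555]
 [472.08143254  80.61347   ]
 [459.40224994 175.12220057]]
port 0.57 [466.0, 179.2] [0.56172958 0.21060932 0.061     ]
slot 0.77 [451.7, 234.5] [0.60202277 0.19798778 0.061     ]
cover at flange z 0.1627235297443047
green 381 [319.8 226.7] [0.5511 0.1056 0.1627]
green 52 [224.  205.3] [0.5345 0.0659 0.1627]
flange [321.2 303. ] [182.5 189.8] [0.5886 0.0998 0.1627]
circle [0.5903 0.0996] r 0.046
```

View pics/w5.png

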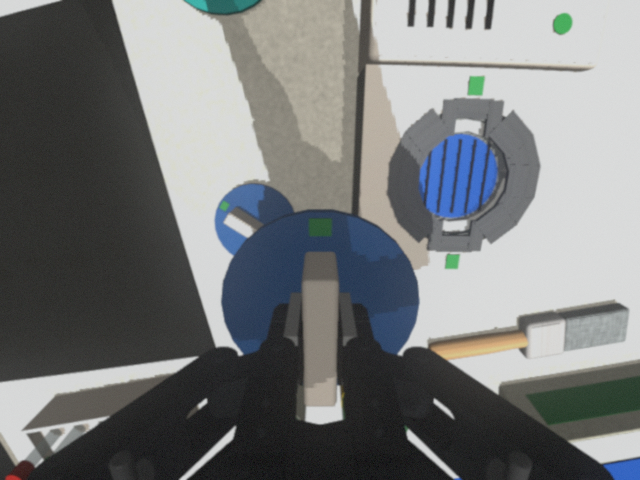

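Wrist view: the port's green marks are at (476,85) and (452,261), putting the port at about (0.5616, 0.2087) with yaw −10.6°. I'll take one more view, with the port straight ahead in the image.

Run:
```python
from h import *
delta([.632,.196,.20],79.4)
```

```text
shift now-axes [-22.6 104.6  22.8] shift after-turn axes [-21.9 104.9  22. ] turn [ 0.0124 -0.0191  0.0032]
```

Request:
jog_arm:
  commands:
    - [-6, 20, 5, 0.012, -0.019, 0.003]
    - [-7, 25, 6, 0, 0, 0]
    - [-7, 25, 6, 0, 0, 0]
    - [-4, 20, 5, 0, 0, 0]
    - [-2, 15, 3, 0, 0, 0]
    - [0, 0, 0, 0, 0, 0]
    - [0, 0, 0, 0, 0, 0]
    - [0, 0, 0, 0, 0, 0]

```text
clock: 9.35
position: [0.6378, 0.1888, 0.2043]
tool_rot: [-1.428, 1.567, -1.627]
force: [0.4, -0.3, -1.7]
grip_width: 0.0132
```

Run:
```python
from h import *
s=st(); e=ext("wrist",s);f=grab_frame("wrist"); cv2.imwrite("pics/w6.png",f[:,:,::-1])
meas(f,e,[200,0,440,215],.061,False)
for n in["port","slot"]:
  for q in nets.pinpoint("wrist",n)[:3]: print(n,q["p"],q["location"],back(e,q["location"],.061)[0])
zf=s["position"][2]-.0413+.0265
meas(f,e,[200,205,440,340],zf)
```

```text
{'clock': 9.35, 'qpos': [-0.4778, 0.6314, 0.1576, 1.527, -0.1068, 0.9931, 1.0805], 'position': [0.6378, 0.1888, 0.2043], 'tool_rot': [-1.4279, 1.5672, -1.6266], 'force': [0.3701, -0.3194, -1.6549], 'moment': [-0.0208, 0.0089, -0.022], 'grip_width': 0.0132}
green 200 [324.6  36.9] [0.4998 0.22   0.061 ]
green 37 [325.9 206.5] [0.6209 0.1973 0.061 ]
port 0.64 [325.3, 128.5] [0.56111299 0.20847311 0.061     ]
slot 0.71 [323.5, 184.6] [0.60293452 0.19884947 0.061     ]
green 385 [319.7 226.7] [0.5986 0.1973 0.1895]
green 37 [325.9 206.5] [0.5902 0.2017 0.1895]
flange [321.3 305.6] [184.2 192.6] [0.6376 0.1902 0.1895]
circle [0.6381 0.1894] r 0.0468
```

View pics/w6.png

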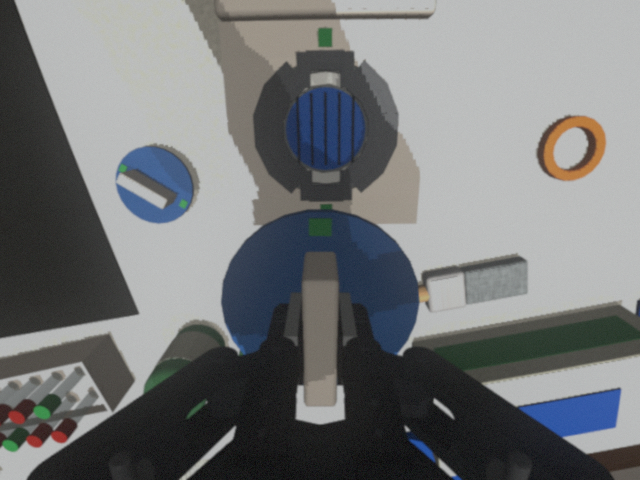

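Run:
```python
from h import *
delta([.5617,.2087,.115],79.4)
```

```text
shift now-axes [ 89.4   4.6 -78.6] shift after-turn axes [ 89.5   5.4 -78.5] turn [-0.0137  0.0006  0.0034]
```

Request:
jog_arm:
  commands:
    - [0, 2, -15, -0.013, 0, 0.003]
    - [5, 2, -20, 0, 0, 0]
    - [10, 1, -20, 0, 0, 0]
    - [15, 0, -15, 0, 0, 0]
    - [18, 0, -8, 0, 0, 0]
    - [15, 0, 0, 0, 0, 0]
    - [10, 0, 0, 0, 0, 0]
    - [0, 0, 0, 0, 0, 0]
    - [0, 0, 0, 0, 0, 0]

```text
clock: 10.4
position: [0.56, 0.2055, 0.1305]
tool_rot: [0.168, 1.568, -0.022]
force: [-0.4, 0.6, -1.6]
grip_width: 0.0133
```

Run:
```python
from h import *
s=st(); delta([.5617,.2087,.115],79.4)
f=grab_frame("wrist"); cv2.imwrite("pics/w7.png",f[:,:,::-1]); meas(f,ext("wrist",s),[230,20,420,240],.061,False)
f=grab_frame("side"); cv2.imwrite("pics/s7.png",cv2.resize(f[110:250,210:370],None,fx=4,fy=4,interpolation=3)[:,:,::-1])
```

```text
{'clock': 10.4, 'qpos': [-0.5437, 0.6181, 0.1329, 1.7797, -0.1111, 0.7483, 1.0272], 'position': [0.56, 0.2055, 0.1305], 'tool_rot': [0.168, 1.5677, -0.0218], 'force': [-0.4201, 0.649, -1.6341], 'moment': [-0.006, 0.0162, -0.0143], 'grip_width': 0.0133}
shift now-axes [15.5  3.5  1. ] shift after-turn axes [15.5  3.5  1. ] turn [-0.0048  0.003  -0.0005]
green 385 [319.5 226.7] [0.5372 0.2103 0.061 ]
green 347 [411.6  91.8] [0.4716 0.2735 0.061 ]
green 260 [324.9 161.9] [0.4998 0.2206 0.061 ]
```

View pics/w7.png

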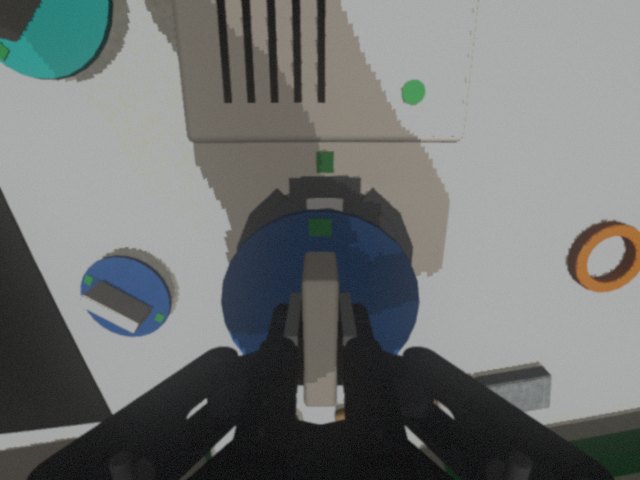

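View pics/s7.png

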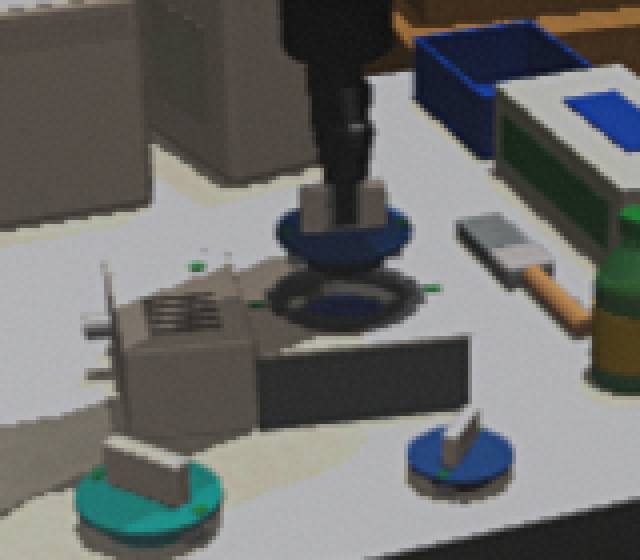

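Request:
jog_arm:
  commands:
    - [5, 3.6, 1.0, -0.005, 0.003, 0]
    - [5, 0, 0, 0, 0, 0]
    - [3, 0, 0, 0, 0, 0]
    - [0, 0, 0, 0, 0, 0]
    - [0, 0, 0, 0, 0, 0]

```text
clock: 11.0
position: [0.5628, 0.2094, 0.1177]
tool_rot: [0.864, 1.568, 0.68]
force: [-0.4, -0.4, -1.5]
grip_width: 0.0131
```

Run:
```python
from h import *
s=st(); delta([.5618,.2088,.0993],79.4)
```

```text
{'clock': 11.0, 'qpos': [-0.5417, 0.6415, 0.1266, 1.7753, -0.1145, 0.7295, 1.0315], 'position': [0.5628, 0.2094, 0.1177], 'tool_rot': [0.8645, 1.5683, 0.68], 'force': [-0.3541, -0.4113, -1.5045], 'moment': [-0.0547, -0.0135, -0.0476], 'grip_width': 0.0131}
shift now-axes [18.4 -0.8 -0.9] shift after-turn axes [18.4 -0.8 -0.9] turn [ 0.0005  0.0016 -0.0019]
```

Lower to just below lip level (underside ≈ 58 mm), slowly, and read the force.

Request:
jog_arm:
  commands:
    - [5, -0.8, -0.8, 0, 0.001, -0.002]
    - [5, 0, 0, 0, 0, 0]
    - [4, 0, 0, 0, 0, 0]
    - [2, 0, 0, 0, 0, 0]
    - [0, 0, 0, 0, 0, 0]

```text
clock: 11.5
position: [0.5617, 0.2086, 0.1002]
tool_rot: [-0.935, 1.57, -1.12]
force: [0.7, 0.3, -1.7]
grip_width: 0.013
```

Run:
```python
from h import *
s=st(); delta([.5618,.2088,.0993],79.4)
f=grab_frame("side"); cv2.imwrite("pics/s8.png",cv2.resize(f[130:230,230:350],None,fx=5,fy=5,interpolation=3)[:,:,::-1])
```

```text
{'clock': 11.5, 'qpos': [-0.539, 0.6662, 0.1224, 1.7853, -0.1169, 0.6971, 1.0335], 'position': [0.5617, 0.2086, 0.1002], 'tool_rot': [-0.9354, 1.5702, -1.12], 'force': [0.7041, 0.3382, -1.6834], 'moment': [0.0548, -0.0359, -0.0299], 'grip_width': 0.013}
shift now-axes [0.9 0.2 0.1] shift after-turn axes [0.9 0.2 0.1] turn [0.0005 0.0003 0.0004]
```

View pics/s8.png

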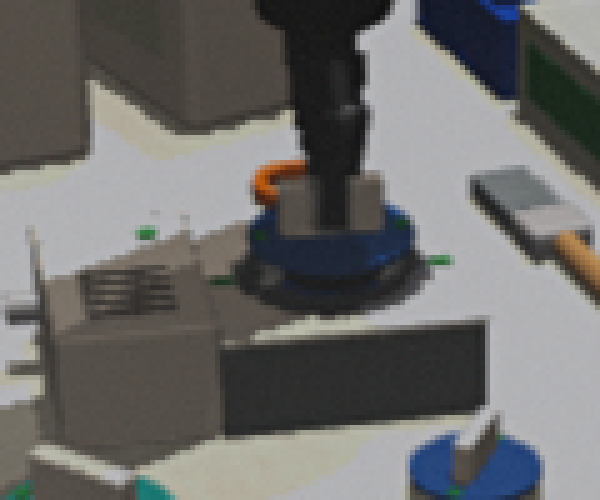

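Request:
jog_arm:
  commands:
    - [2, 0.2, 0.1, 0, 0, 0]
    - [2, 0, 0, 0, 0, 0]
    - [0, 0, 0, 0, 0, 0]

```text
clock: 11.85
position: [0.562, 0.2089, 0.0962]
tool_rot: [-0.135, 1.57, -0.319]
force: [-0.1, 0.9, -1.4]
grip_width: 0.0132
```

Request:
jog_arm:
  commands:
    - [2, 0, 0, 0, 0, 0]
    - [1.5, 0, 0, 0, 0, 0]
    - [0, 0, 0, 0, 0, 0]

```text
clock: 12.15
position: [0.5621, 0.2089, 0.0926]
tool_rot: [0.045, 1.57, -0.139]
force: [-0.4, -1.7, -1.9]
grip_width: 0.0131
```

Request:
jog_arm:
  commands:
    - [2, 0, 0, 0, 0, 0]
    - [1, 0, 0, 0, 0, 0]
    - [0, 0, 0, 0, 0, 0]

```text
clock: 12.45
position: [0.5621, 0.2089, 0.0893]
tool_rot: [0.033, 1.57, -0.152]
force: [0.6, -0.9, -2.6]
grip_width: 0.0133
```

Run:
```python
from h import *
s=st(); delta([.5618,.2088,.0885],79.4)
```

```text
{'clock': 12.45, 'qpos': [-0.5367, 0.6827, 0.119, 1.789, -0.1191, 0.676, 1.0351], 'position': [0.5621, 0.2089, 0.0893], 'tool_rot': [0.0327, 1.5698, -0.1518], 'force': [0.602, -0.8902, -2.5928], 'moment': [-0.0136, -0.0111, -0.0159], 'grip_width': 0.0133}
shift now-axes [ 0.8 -0.2 -0.3] shift after-turn axes [ 0.8 -0.2 -0.3] turn [ 0.0005  0.001  -0.    ]
```

Request:
jog_arm:
  commands:
    - [0.7, -0.2, -0.2, 0, 0.001, 0]
    - [0, 0, 0, 0, 0, 0]

```text
clock: 12.65
position: [0.5619, 0.2088, 0.0885]
tool_rot: [2.484, 1.571, 2.299]
force: [0.4, 0.3, -1.6]
grip_width: 0.0134
```

Request:
jog_arm:
  commands:
    - [0.5, 0, 0, 0, 0, 0]
    - [0, 0, 0, 0, 0, 0]

```text
clock: 12.85
position: [0.5619, 0.2088, 0.0881]
tool_rot: [1.222, 1.571, 1.038]
force: [0.0, 0.7, -1.8]
grip_width: 0.0132
```

Request:
jog_arm:
  commands:
    - [0.5, 0, 0, 0, 0, 0]
    - [0, 0, 0, 0, 0, 0]

```text
clock: 13.05
position: [0.562, 0.2088, 0.088]
tool_rot: [1.011, 1.57, 0.827]
force: [0.1, -1.3, -0.7]
grip_width: 0.0133
```

Request:
jog_arm:
  commands:
    - [0.4, 0, 0, 0, 0, 0]
    - [0, 0, 0, 0, 0, 0]

```text
clock: 13.25
position: [0.562, 0.2089, 0.088]
tool_rot: [0.98, 1.57, 0.795]
force: [-0.0, -0.4, -0.1]
grip_width: 0.0133
```

The cover sits on the track: TCP z stays at 0.088 m, as predicted, and the force eased by about 1.7 N. Next comes the clockwise turn (+ about tool x).

Request:
jog_arm:
  commands:
    - [0, 0, 0, 0.05, 0, 0]
    - [0, 0, 0, 0.06, 0, 0]
    - [0, 0, 0, 0.06, 0, 0]
    - [0, 0, 0, 0, 0, 0]

```text
clock: 13.65
position: [0.5624, 0.2091, 0.0879]
tool_rot: [1.051, 1.569, 0.69]
force: [-1.0, -1.4, 1.1]
grip_width: 0.0134
```

Run:
```python
from h import *
s=st(); delta([.5618,.2088,.088],79.4)
```

```text
{'clock': 13.65, 'qpos': [-0.5677, 0.6889, 0.1651, 1.791, -0.169, 0.6737, 0.9031], 'position': [0.5624, 0.2091, 0.0879], 'tool_rot': [1.0506, 1.5691, 0.6903], 'force': [-0.9767, -1.3537, 1.1322], 'moment': [-0.2956, 0.1125, -0.0685], 'grip_width': 0.0134}
shift now-axes [-0.1 -0.5 -0.4] shift after-turn axes [-0.1 -0.4 -0.5] turn [-0.1753  0.001  -0.0014]
```

Request:
jog_arm:
  commands:
    - [0, -0.4, -0.4, 0.06, 0.001, -0.001]
    - [0, 0, 0, 0.06, 0, 0]
    - [0, 0, 0, 0.06, 0, 0]
    - [0, 0, 0, 0.06, 0, 0]
    - [0, 0, 0, 0, 0, 0]

```text
clock: 14.15
position: [0.5625, 0.2094, 0.0879]
tool_rot: [1.257, 1.569, 0.658]
force: [-1.9, -1.0, 1.0]
grip_width: 0.0136
```

Run:
```python
from h import *
s=st(); delta([.5618,.2088,.088],79.4)
```

```text
{'clock': 14.15, 'qpos': [-0.6114, 0.6962, 0.2293, 1.793, -0.2354, 0.6773, 0.7224], 'position': [0.5625, 0.2094, 0.0879], 'tool_rot': [1.2569, 1.569, 0.658], 'force': [-1.8731, -1.0441, 1.0149], 'moment': [-0.3372, 0.2286, -0.044], 'grip_width': 0.0136}
shift now-axes [-0.1 -0.9 -0.2] shift after-turn axes [-0.1 -0.7 -0.6] turn [-0.4138  0.0009 -0.0016]
```

Request:
jog_arm:
  commands:
    - [0, -0.8, -0.2, 0.06, 0.001, -0.001]
    - [0, -0.2, -0.1, 0.06, 0, 0]
    - [0, -0.2, -0.1, 0.06, 0, 0]
    - [0, -0.2, 0, 0.06, 0, 0]
    - [0, -0.2, 0, 0.05, 0, 0]
    - [0, 0, 0, 0, 0, 0]

```text
clock: 14.75
position: [0.5616, 0.2087, 0.0879]
tool_rot: [1.772, 1.569, 0.892]
force: [-1.1, -0.3, 1.3]
grip_width: 0.0133
```

Run:
```python
from h import *
s=st(); delta([.5618,.2088,.088],79.4)
```

```text
{'clock': 14.75, 'qpos': [-0.661, 0.7059, 0.3043, 1.7984, -0.3141, 0.6834, 0.5114], 'position': [0.5616, 0.2087, 0.0879], 'tool_rot': [1.7716, 1.5692, 0.8921], 'force': [-1.1418, -0.3408, 1.2813], 'moment': [-0.2881, 0.3146, -0.0947], 'grip_width': 0.0133}
shift now-axes [-0.1  0.2 -0. ] shift after-turn axes [-0.1  0.2  0.1] turn [-6.945e-01  2.000e-04 -1.600e-03]
```

Turned 40°, forces near 1 N. From here I use small steps with a light downward bias to feel for the drop.

Request:
jog_arm:
  commands:
    - [0.4, 0, 0, 0.03, 0, 0]
    - [0.4, -0.1, 0, 0.03, 0, 0]
    - [0.4, -0.1, 0, 0.03, 0, 0]
    - [0.4, -0.1, 0, 0.03, 0, 0]

```text
clock: 15.15
position: [0.5628, 0.2089, 0.0878]
tool_rot: [1.638, 1.566, 0.642]
force: [-1.0, 0.3, 6.3]
grip_width: 0.0131
```

Request:
jog_arm:
  commands:
    - [0.4, -0.1, 0, 0.03, 0, 0]
    - [0.4, -0.1, 0, 0.03, 0, 0]

```text
clock: 15.35
position: [0.5634, 0.209, 0.0878]
tool_rot: [1.646, 1.564, 0.591]
force: [-0.5, 0.7, 6.1]
grip_width: 0.0131
```

Run:
```python
from h import *
s=st(); delta([.5618,.2088,.088],79.4)
```

```text
{'clock': 15.35, 'qpos': [-0.6899, 0.7144, 0.3496, 1.7996, -0.3647, 0.6846, 0.3808], 'position': [0.5634, 0.209, 0.0878], 'tool_rot': [1.6458, 1.564, 0.5909], 'force': [-0.4997, 0.6596, 6.1411], 'moment': [0.0319, -0.0825, 0.122], 'grip_width': 0.0131}
shift now-axes [-0.2 -1.5 -0.6] shift after-turn axes [-0.2 -0.5 -1.6] turn [-0.8699  0.0025 -0.0065]
```

Request:
jog_arm:
  commands:
    - [0.1, -1.3, -0.5, 0.03, 0.003, -0.006]
    - [0.2, -0.2, 0, 0.03, 0, 0]
    - [0.2, -0.2, 0, 0.03, 0, 0]

```text
clock: 15.65
position: [0.5626, 0.209, 0.0877]
tool_rot: [2.623, 1.566, 1.475]
force: [0.9, 0.5, 1.0]
grip_width: 0.0134
```

Run:
```python
from h import *
s=st(); delta([.5618,.2088,.088],79.4)
```

```text
{'clock': 15.65, 'qpos': [-0.7041, 0.7197, 0.3731, 1.7987, -0.3913, 0.6943, 0.3118], 'position': [0.5626, 0.209, 0.0877], 'tool_rot': [2.6231, 1.5663, 1.4755], 'force': [0.8506, 0.4553, 1.0348], 'moment': [0.1498, -0.4286, 0.0754], 'grip_width': 0.0134}
shift now-axes [-0.3 -0.8 -0.2] shift after-turn axes [-0.3 -0.3 -0.7] turn [-0.9626 -0.0025 -0.0039]
```

Request:
jog_arm:
  commands:
    - [0.3, -0.8, -0.2, 0.03, -0.002, -0.004]
    - [0.3, -0.2, 0, 0.03, 0, 0]
    - [0.3, -0.2, 0, 0.03, 0, 0]

```text
clock: 15.95
position: [0.5602, 0.2082, 0.086]
tool_rot: [-1.849, 1.566, -3.094]
force: [-0.4, 0.1, -2.1]
grip_width: 0.0132
```

Run:
```python
from h import *
s=st(); delta([.5618,.2088,.088],79.4)
```

```text
{'clock': 15.95, 'qpos': [-0.7235, 0.7279, 0.4006, 1.8012, -0.4165, 0.7019, 0.2357], 'position': [0.5602, 0.2082, 0.086], 'tool_rot': [-1.8487, 1.5656, -3.0937], 'force': [-0.4325, 0.1191, -2.0678], 'moment': [0.0303, 0.0036, -0.0022], 'grip_width': 0.0132}
shift now-axes [-2.   1.7 -0.1] shift after-turn axes [-2.   0.9  1.5] turn [-1.06   -0.0039  0.0037]
```

z has dropped to 0.086 with the force back to plain weight, so the lugs are over the pockets at about 60°. Re-centre and lower gently.

Request:
jog_arm:
  commands:
    - [0.7, 0.8, 0, 0.015, -0.003, 0.003]
    - [0.8, 0.6, 0, 0, 0, 0]
    - [0.5, 0, 0, 0, 0, 0]

```text
clock: 16.25
position: [0.5611, 0.2086, 0.0834]
tool_rot: [-0.886, 1.567, -2.148]
force: [0.3, -0.6, -2.0]
grip_width: 0.0131
```

Run:
```python
from h import *
s=st(); delta([.5618,.2088,.083],18.5)
```

```text
{'clock': 16.25, 'qpos': [-0.7286, 0.7337, 0.4057, 1.8013, -0.4215, 0.6963, 0.2206], 'position': [0.5611, 0.2086, 0.0834], 'tool_rot': [-0.8859, 1.5672, -2.1484], 'force': [0.2952, -0.5834, -1.9768], 'moment': [0.0101, -0.0321, -0.0329], 'grip_width': 0.0131}
shift now-axes [ 0.4  0.7 -0. ] shift after-turn axes [ 0.4  0.7 -0. ] turn [-0.0147  0.0023  0.0028]
```

Request:
jog_arm:
  commands:
    - [0.4, 0.4, 0, 0, 0.002, 0.003]
    - [0.3, 0, 0, 0, 0, 0]
    - [0, 0, 0, 0, 0, 0]

```text
clock: 16.55
position: [0.5614, 0.2087, 0.083]
tool_rot: [2.743, 1.57, 1.481]
force: [0.3, 0.6, -1.1]
grip_width: 0.013
```

Request:
jog_arm:
  commands:
    - [0.3, 0, 0, 0, 0, 0]
    - [0, 0, 0, 0, 0, 0]

```text
clock: 16.75
position: [0.5614, 0.2088, 0.083]
tool_rot: [2.636, 1.57, 1.375]
force: [-1.7, -0.8, -0.1]
grip_width: 0.0132
```

Seated on the pocket floor: z 0.083, 5 mm below the track. Release and rise.

Request:
jog_arm:
  commands:
    - [0, 0, 0, 0, 0, 0]
    - [0, 0, 0, 0, 0, 0]
    - [0, 0, 0, 0, 0, 0]
    - [0, 0, 0, 0, 0, 0]
    - [0, 0, 0, 0, 0, 0]
    - [0, 0, 0, 0, 0, 0]
  gripper: 130

```text
clock: 17.35
position: [0.5618, 0.2087, 0.0829]
tool_rot: [2.093, 1.569, 0.831]
force: [-0.2, -0.2, -0.5]
grip_width: 0.0416
```

Request:
jog_arm:
  commands:
    - [-5, 0, 0, 0, 0, 0]
    - [-10, 0, 0, 0, 0, 0]
    - [-20, 0, 0, 0, 0, 0]
    - [-30, 0, 0, 0, 0, 0]
    - [-30, 0, 0, 0, 0, 0]
    - [-20, 0, 0, 0, 0, 0]
    - [0, 0, 0, 0, 0, 0]
    - [0, 0, 0, 0, 0, 0]

```text
clock: 18.15
position: [0.5617, 0.2081, 0.207]
tool_rot: [1.92, 1.568, 0.657]
force: [-0.1, 0.1, -0.4]
grip_width: 0.0419
```

Run:
```python
from h import *
s=st(); e=ext("wrist",s); f=grab_frame("wrist"); cv2.imwrite("pics/w9.png",f[:,:,::-1])
meas(f,e,[180,100,460,330],.0685)
for q in nets.pinpoint("wrist","wing")[:2]: print(q["p"],q["location"],back(e,q["location"],.0845)[0])
f=grab_frame("side"); cv2.imwrite("pics/s9.png",cv2.resize(f[130:230,210:370],None,fx=5,fy=5,interpolation=3)[:,:,::-1])
f=grab_frame("top"); cv2.imwrite("pics/t9.png",f[:,:,::-1])
```

```text
{'clock': 18.15, 'qpos': [-0.7932, 0.5696, 0.5015, 1.729, -0.3318, 0.925, 0.1511], 'position': [0.5617, 0.2081, 0.207], 'tool_rot': [1.9199, 1.5676, 0.6573], 'force': [-0.1323, 0.0892, -0.4357], 'moment': [0.0013, 0.0545, -0.0454], 'grip_width': 0.0419}
green 126 [229.1 116.8] [0.4711 0.2717 0.0685]
green 119 [319.1 179.7] [0.5489 0.2474 0.0685]
green 117 [384.2 260.3] [0.6221 0.1993 0.0685]
green 114 [251.6 191.8] [0.5009 0.2221 0.0685]
flange [319.3 226.9] [110. 114.] [0.5608 0.2108 0.0685]
circle [0.5616 0.2083] r 0.0469
0.9 [319.0, 234.2] [0.56085717 0.20967262 0.0845    ]
0.63 [289.0, 363.4] [0.57215763 0.08606707 0.0845    ]
```

View pics/w9.png

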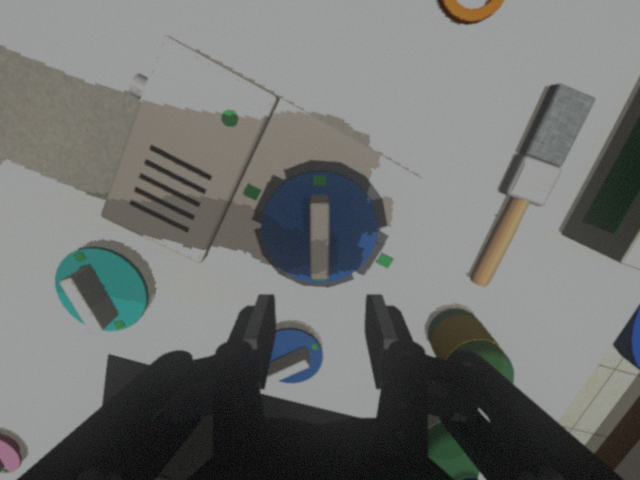

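View pics/s9.png

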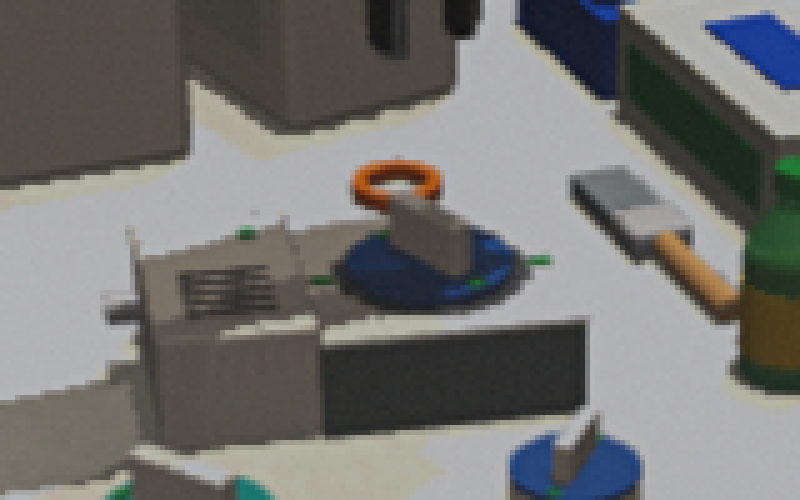

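View pics/t9.png

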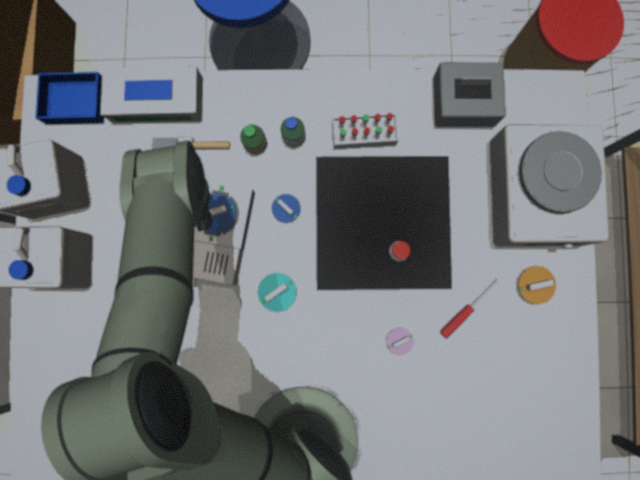

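The pictures show the cover flat in the port with the flange right at the lip, wing at (319,236) and turned about 60° from the unit's marks. The gripper is well clear and everything else is where it was. Handing in.

Run:
```python
from h import *
print(bot.job_done())
```

```text
the job is handed in; nothing more can be done
None
```

The blue filter cover is in the pump unit's port and locked. I handed the job in at about 18.3 s of the 58 s allowed.

- **Pick and insert:** I took the larger blue cover from the mat by its wing and lowered it with its lugs through the slots. It touched the track at TCP height 0.0880 m, as predicted.
- **Turn and lock:** I turned it clockwise, feeling for the detent with light pressure. At about 60° it dropped, and it settled at 0.0830 m, exactly the 5 mm pocket depth. Then I let go and raised the arm clear.
- **Forces:** The highest reading was about 6 N, while pressing down during the turn.
- **Last checks:** The wrist and side pictures show the cover level at the lip, within about 2 mm of the port's centre. In the top picture nothing else appears to have moved.
- **Disagreement:** The top camera put both cover and port 2–4 mm away from where the wrist camera did. I went with the wrist camera, and the cover went in without touching the slot edges. No check failed.

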